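# Put the green sample bottle in the checker's ring

## Task

At the recycling stand, pick up the green sample bottle and set it down upright in the lit green ring of the bottle checker, standing on the ring's floor; do not drop it in. Leave the amber and the white bottle standing where they are.

Things in the scene. Friction and masses are not known exactly. Their poses are not given: they have to be found in the camera images.
- green_center (a point): Green bottle with a blue cap and white paper band, upright on the table; round, body 44 mm in diameter, straight up to 70 mm, cap 28 mm in diameter, 110 mm tall, about 0.13 kg. This point: its centre, on the axis, 55 mm above its underside; z runs up the bottle. The three bottles differ only in colour and stand at least 95 mm apart (centres).
- ring (a point): Bright green upright collar, bore 70 mm, outside 84 mm, on a black base plate 8 mm thick, fixed. This point: centre of the ring's white floor, 8 mm above the table; the rim is 18 mm above this point; z up. The plate spans 130 mm in x and -60 to +165 mm in y; at y = +107 to +157 mm it carries an aluminium box, top 65 mm above the table, 110 mm long in x. x and y turn with the checker.
- amber_center (a point): Not to be moved. Amber (brown) bottle with a blue cap and white paper band, upright on the table; round, body 44 mm in diameter, straight up to 70 mm, cap 28 mm in diameter, 110 mm tall, about 0.13 kg. This point: its centre, on the axis, 55 mm above its underside; z runs up the bottle. The three bottles differ only in colour and stand at least 95 mm apart (centres).
- white_center (a point): Not to be moved. White bottle with a blue cap and white paper band, upright on the table; round, body 44 mm in diameter, straight up to 70 mm, cap 28 mm in diameter, 110 mm tall, about 0.13 kg. This point: its centre, on the axis, 55 mm above its underside; z runs up the bottle. The three bottles differ only in colour and stand at least 95 mm apart (centres).
Not all that is in view belongs to the job. What is shaped like the part that bears green_center but yellow is not meant. Leave any yellow look-alike of the part that bears amber_center alone.

How it is judged:
By the outcome, as a careful person would: the job done as asked, in the order asked, and still so for the second after the job is handed in, with the robot touching nothing.
It also fails if it takes over 37 s, if anything falls off the work surface, if the arm or the gripper's body presses on something with over 40 N, if the wrist force passes 120 N, or if a joint passes its speed limit or range.

## Robot

A 6-joint arm with a two-finger parallel gripper is mounted at the origin on the work surface. World frame = base frame: x ahead of the robot, y to its left, z up, the work surface at z = 0. Lengths are in mm, angles in rad, forces in N, time in s.
With the tool pointing down it reaches from about 275 to 1000 mm from the base axis. Payload 8.4 kg.
Tool frame: the origin (TCP) lies at the very end of the fingers, on their centre line; the grasp point (between the pads) lies behind it (r.grip_point_offset is the x of the grasp point in the tool frame, in mm); x points along the fingers, z is the direction in which the jaws open and shut, and the axes are right-handed (so a half turn about x gives the same grasp; the last joint's range is limited). The gripper opens to 85 mm and grips with 20 to 120 N. Pads are 22 mm wide; open, the fingers measure 114 mm over their backs; the gripper's body (76 mm by 85 mm) begins 54 mm behind the grasp point. The pads swing forward as they close: fully open they stand 13 mm farther back than shut.
Start: joints at [-1.205, 0.353, 1.633, -0, 1.155, -0.002], TCP at [224.726, -583.203, 231.281] pointing down, gripper open.
Joint ranges: [-2.63, 2.63], [-0.92, 2.1], [0.06, 2.66], [-1.3, 4.44], [0, 2.69], [-3.02, 3.02]. Speed limits (rad/s): [2.22, 2.22, 2.79, 3.14, 3.14, 3.14].

## Interface

Orientations are given as [roll, pitch, yaw] about the fixed x, y, z axes, in that order (R = Rz(yaw) Ry(pitch) Rx(roll)).
In Python, from rig import r, vision, order gives the robot as it stands. The module is installed in compiled form; this text tells all that it offers.
- The arm moves only by the tool step_arm, never from a script. Its argument "rows" is a list of rows, each a list of 7 numbers: the shift along the world's x, y, z in mm, then the turn, a rotation vector about the world's x, y, z in rad, then the finger opening in mm, from 0 to 85.4. A call has exactly 8 rows; each row is the pose to reach, as a shift and turn from the pose measured when the call began; what a row does not reach only later rows make up. A row lasts 1/8 s, in which the tool goes at most 62.5 mm and 10.7 degrees, less where a joint would pass 70% of its speed; a pose out of reach is approached as far as the arm can. A call with a gripper value outside its range is refused whole. The fingers move at their own pace and stop on an object; "force" is the grip in N (left out, the last holds). Time passes only in rows, so rows that repeat a pose let the fingers close, or fill a call up. It gives the time, the measured TCP pose, the force and the opening at its end, in the units of the state.
- r.sense(): the state, without advancing time (a new reading comes with each control period).
- vision.grab_frame(name): name is "scene" or "side" or "wrist"; returns (picture, depth): 384x512x3 uint8, red, green, blue; 384x512 float32, mm along the optical axis (not along the pixel's ray), 0 where there is no reading.
- vision.camera_info(name): a dict with "K" (3x3 intrinsics, pixels), "origin" and "attitude" of the camera in the world; the wrist camera has in their place "tool_from_camera" (4x4, takes a point from camera to tool coordinates, whose origin is the TCP and whose axes are the tool frame's). Camera axes: x right, y down, z forward; pixel columns grow to the right and rows downward; lengths in mm; the calibration is good to about 2 mm. The wrist camera is an equidistant fisheye: a pixel r from the principal point sees the ray r / f radians off the axis. A picture is of the moment at which its call begins: read the wrist's pose just before it. camera_info takes no time and is no camera call.
- order.sign_off(): hands the job in, once; it reports no verdict.
The state is a dict: "clock": time; "qpos": joint angles; "qvel": joint speeds; "joint_efforts": joint torques, N m; "eef_pos": TCP position; "tcp_rot": TCP orientation; "contact_force": force on the tool from outside, world axes, zero at the start; "wrist_torque": the same for the moment, N m; "opening": opening from 0.0 (shut) to 1.0 (fully open).
Only numpy, scipy, OpenCV 4.12 (cv2) and the standard library are available. Lean on these libraries where they do the work, as an engineer would, in place of code of your own. Each camera call takes 0.05 s, during which the arm holds its last target.

## Working session

There is one attempt and no reset: what is moved stays moved. The work goes in short steps, Python scripts to look and compute and a tool call to move; the robot and the scene stay as the last step left them, time stands still between calls to the robot, and variables do not carry over. Pictures are saved under pics/ and viewed, and the job is handed in when it is done.

Besides the shell and the picture viewer there is one more tool, called in YAML: its name, and indented under it one key for each argument. step_arm: Moves the arm, as the interface text tells. Its arguments: {"type":"object","properties":{"rows":{"type":"array"},"force":{"type":"number"}},"required":["rows"]}

```bash
mkdir -p pics; cat > h.py <<'E'
import numpy as np, cv2
from rig import r, vision, order
def save(name,fn):
    p,d=vision.grab_frame(name); cv2.imwrite('pics/'+fn,cv2.cvtColor(p,cv2.COLOR_RGB2BGR)); np.savez('pics/'+fn[:-4],p=p,d=d); return p,d
E
python3 - <<'E'
from h import *
s=r.sense();print({k:np.round(v,3) for k,v in s.items()}, r.grip_point_offset)
for n in("scene","side","wrist"):
    save(n,n+'0.png');print(n,vision.camera_info(n))
E
```

```text
{'clock': np.float64(0.0), 'qpos': array([-1.205,  0.354,  1.634, -0.   ,  1.155, -0.002]), 'qvel': array([-0.001, -0.001,  0.001, -0.002, -0.001,  0.001]), 'joint_efforts': array([ 1.0000e-03, -6.0525e+01, -3.4207e+01,  0.0000e+00,  1.0000e-02,
        0.0000e+00]), 'eef_pos': array([ 224.533, -582.768,  230.572]), 'tcp_rot': array([-3.132,  1.569,  1.948]), 'contact_force': array([-0.329, -0.724,  0.631]), 'wrist_torque': array([-0.006,  0.009,  0.013]), 'opening': np.float64(1.001)} -18.700000000000003
scene {'K': array([[472.59303962,   0.        , 262.99587964],
       [  0.        , 472.59303962, 187.96517068],
       [  0.        ,   0.        ,   1.        ]]), 'origin': array([1204.96070695,  211.70140067,  993.52271107]), 'attitude': array([-2.53247518, -0.00813616,  1.94528846])}
side {'K': array([[348.34008761,   0.        , 254.70802044],
       [  0.        , 348.34008761, 191.42291682],
       [  0.        ,   0.        ,   1.        ]]), 'origin': array([438.91418794, 441.67381496, 634.10387187]), 'attitude': array([-2.40379697, -0.00537059, -2.84821471])}
wrist {'K': array([[297.31863964,   0.        , 254.70618295],
       [  0.        , 297.31863964, 191.47277289],
       [  0.        ,   0.        ,   1.        ]]), 'tool_from_camera': array([[-7.66722708e-04, -2.58265834e-01,  9.66073585e-01,
        -1.42321313e+02],
       [ 3.04073033e-04, -9.66073884e-01, -2.58265673e-01,
         6.47408088e+01],
       [ 9.99999660e-01,  9.57387687e-05,  8.19242460e-04,
        -1.39677783e-01],
       [ 0.00000000e+00,  0.00000000e+00,  0.00000000e+00,
         1.00000000e+00]])}
```

View pics/scene0.png

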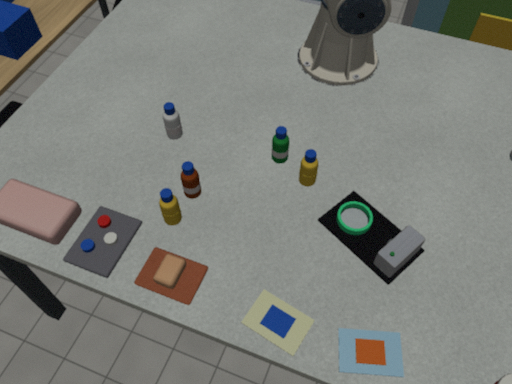

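View pics/side0.png

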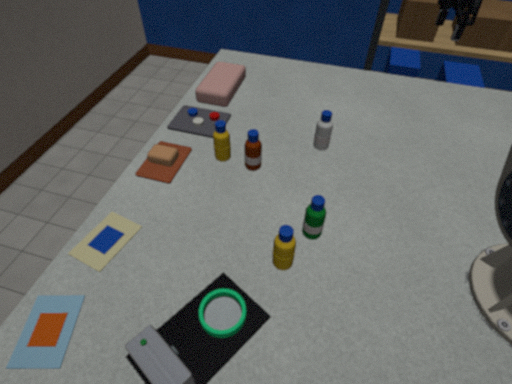

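View pics/wrist0.png

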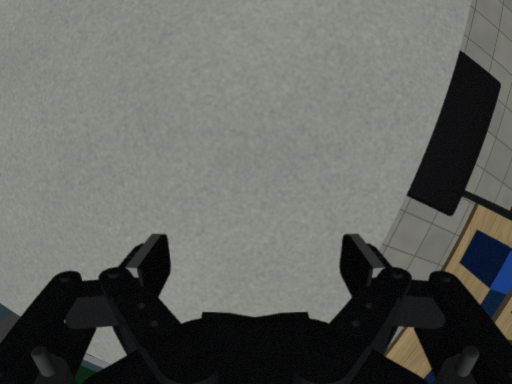

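```bash
cat >> h.py <<'E'
from scipy.spatial.transform import Rotation as Ro
def cam(n):
    i=vision.camera_info(n); return i['K'],Ro.from_euler('xyz',i['attitude']).as_matrix(),np.array(i['origin'])
def rays(n,uv):
    K,R,o=cam(n); uv=np.atleast_2d(uv).astype(float)
    d=np.c_[uv,np.ones(len(uv))]@np.linalg.inv(K).T@R.T
    return o,d/np.linalg.norm(d,axis=1,keepdims=True)
def tri(a,b):
    (o1,d1),(o2,d2)=a,b; d1=d1.ravel();d2=d2.ravel()
    t=np.linalg.lstsq(np.c_[d1,-d2],o2-o1,rcond=None)[0]
    p,q=o1+t[0]*d1,o2+t[1]*d2; return (p+q)/2,np.linalg.norm(p-q)
def blobs(m,amin=20):
    n,l,s,c=cv2.connectedComponentsWithStats(m.astype(np.uint8))
    return [(c[i],s[i],l==i) for i in range(1,n) if s[i,4]>=amin]
E
python3 - <<'E'
from h import *
for n in('scene','side'):
    z=np.load(f'pics/{n}0.npz');p,d=z['p'],z['d']
    h=cv2.cvtColor(p,cv2.COLOR_RGB2HSV);H,S,V=[h[...,i].astype(int) for i in range(3)]
    for nm,m in dict(green=(H>45)&(H<90)&(S>120)&(V>40),cap=(H>100)&(H<130)&(S>150)&(V>60),yellow=(H>18)&(H<32)&(S>150)).items():
        for c,s,mm in blobs(m): 
            K,R,o=cam(n); v,u=np.nonzero(mm&(d>0)); dd=d[v,u]
            P=(np.c_[u,v,np.ones(len(u))]@np.linalg.inv(K).T*dd[:,None])@R.T+o
            print(n,nm,c.round(1),s,np.median(P,0).round(0),'zrange',np.percentile(P[:,2],[3,97]).round(0))
E
```

```text
scene green [471.3  14.7] [ 439    0   73   39 1086] [-812.  399. -249.] zrange [-372. -175.]
scene green [280.1 144.1] [273 135  16  18 212] [461. -25.  72.] zrange [47. 86.]
scene green [279.3 159.7] [272 156  15   7  48] [464. -25.  10.] zrange [ 0. 17.]
scene green [354.4 217.1] [336 200  38  35 554] [565. 207.  23.] zrange [ 7. 29.]
scene cap [ 9.4 14.3] [  0   0  29  38 549] [ -231. -1653.  -421.] zrange [-434. -413.]
scene cap [ 3.5 45. ] [ 0 37 10 16 57] [  -99. -1647.  -514.] zrange [-556. -464.]
scene cap [ 9.9 55. ] [ 4 52 11  7 22] [  -99. -1643.  -572.] zrange [-590. -547.]
scene cap [168.3 107.1] [164 103  10  12  72] [ 480. -329.  108.] zrange [ 92. 112.]
scene cap [280.6 131.4] [276 127  10  12  84] [452. -30. 109.] zrange [ 94. 113.]
scene cap [310.3 154.3] [306 150  10  12  82] [495.  62. 110.] zrange [ 96. 114.]
scene cap [187.1 166.3] [182 162  11  12  85] [ 637. -197.  109.] zrange [100. 113.]
scene cap [165.7 193.9] [161 189  11  12 100] [ 725. -206.  109.] zrange [ 99. 112.]
scene cap [ 86.9 244.7] [ 81 239  13  13 124] [ 871. -346.   24.] zrange [18. 27.]
scen
[... 1074 characters left out ...]
  56] [ 870. -344.   24.] zrange [17. 26.]
side cap [326.4 114.8] [323 111   8  10  57] [ 476. -323.  110.] zrange [ 96. 111.]
side cap [219.9 125.2] [215 121  11  11  80] [ 720. -202.  110.] zrange [ 97. 112.]
side cap [252.6 134.8] [248 130  10  12  82] [ 632. -190.  109.] zrange [ 94. 112.]
side cap [317.7 201.9] [312 196  12  15 123] [446. -25. 110.] zrange [ 97. 112.]
side cap [105.5 239.2] [ 89 227  34  26 444] [870. 121.   4.] zrange [2. 6.]
side cap [285.8 232.5] [280 226  13  15 150] [490.  65. 110.] zrange [ 98. 112.]
side yellow [221.7 145.4] [213 131  17  30 380] [ 715. -192.   54.] zrange [10. 85.]
side yellow [283.2 253.2] [274 236  21  33 514] [488.  78.  61.] zrange [13. 85.]
```

```bash
python3 - <<'E'
from h import *
B={};C={};ring={};elev={}
seed=dict(green=((280,145),(315,218)),yellow=((308,172),(284,253)),white=((172,125),(323,135)),amber=((190,182),(253,153)))
M={}
for k,n in enumerate(('scene','side')):
    z=np.load(f'pics/{n}0.npz');p,d=z['p'],z['d']
    K,R,o=cam(n)
    v,u=np.mgrid[:384,:512]
    P=(np.stack([u,v,np.ones_like(u)],-1)@np.linalg.inv(K).T*d[...,None])@R.T+o
    m=(P[...,2]>8)&(P[...,2]<130)&(d>0)
    for c,s,mm in blobs(m,100):
        for nm,sd in seed.items():
            if mm[sd[k][1],sd[k][0]]:
                vv,uu=np.nonzero(mm); _,dr=rays(n,np.c_[uu,vv]); az=np.unwrap(np.arctan2(dr[:,1],dr[:,0]))
                a=(az.min()+az.max())/2; M[nm,n]=(o,a,az.max()-az.min()); print(nm,n,s)
    h=cv2.cvtColor(p,cv2.COLOR_RGB2HSV);H,S,V=[h[...,i].astype(int) for i in range(3)]
    g=(H>45)&(H<90)&(S>120)&(V>40)
    for c,s,mm in blobs(g,500):
        if mm[sd_v:=int(round(c[1])),int(c[0])]: continue
        # outer top-rim: dense points near z ~ 26
        pts=P[mm&(d>0)]; t=pts[pts[:,2]>np.percentile(pts[:,2],90)-5]
        e=cv2.fitEllipse(max(cv2.findContours(mm.astype(np.uint8),0,2)[0],key=len))
        print('ring',n,c,e,'topz',np.median(t[:,2]),cv2.minEnclosingCircle(t[:,:2].astype(np.float32)))
        cs,hi=cv2.findContours(mm.astype(np.uint8),cv2.RETR_CCOMP,2)
        hole=[x for x,y in zip(cs,hi[0]) if y[3]>=0]; hole=max(hole,key=len)
        ring[n]=cv2.fitEllipse(max(cs,key=len))[0]
        print(' hole',cv2.fitEllipse(hole)); 
        for zz in(26,):
            c0=max(cs,key=len)[:,0]; oo,dr=rays(n,c0); q=oo+dr*((zz-oo[2])/dr[:,2])[:,None]; 
            print('  outer on z26',cv2.fitEllipse(q[:,:2].astype(np.float32)))
            oo,dr=rays(n,hole[:,0]); q=oo+dr*((zz-oo[2])/dr[:,2])[:,None]; print('  hole on z26',cv2.fitEllipse(q[:,:2].astype(np.float32)))
        # plate
        pl=(P[...,2]>3)&(P[...,2]<14)&(V<60)
        for c,s,mm in blobs(pl,600):
            q=P[mm]; print('plate',n,s,cv2.minAreaRect(q[:,:2].astype(np.float32)),np.median(q[:,2]))
        bx=(P[...,2]>58)&(P[...,2]<72)&(P[...,0]>560)&(P[...,1]>150)
        for c,s,mm in blobs(bx,200):
            q=P[mm]; print('box',cv2.minAreaRect(q[:,:2].astype(np.float32)),np.median(q[:,2]))
for nm in seed:
    try:
        (o1,a1,w1),(o2,a2,w2)=M[nm,'scene'],M[nm,'side']
        A=np.c_[[np.cos(a1),np.sin(a1)],[-np.cos(a2),-np.sin(a2)]]
        t=np.linalg.solve(A,(o2-o1)[:2]); print(nm,(o1[:2]+t[0]*A[:,0]).round(1),'diam',w1*t[0],w2*t[1])
    except KeyError as e: print(nm,'missing',e)
print('green cap tri',tri(rays('scene',[280.6,131.4]),rays('side',[317.7,201.9])))
print('ring rim tri',tri(rays('scene',ring['scene']),rays('side',ring['side'])))
E
```

```text
white scene [162 102  20  36 501]
green scene [271 126  18  36 508]
yellow scene [299 149  19  36 521]
amber scene [180 161  21  36 545]
ring scene [354.40794224 217.12815884] ((354.2889099121094, 217.45382690429688), (33.82740783691406, 36.87193298339844), 107.68032836914062) topz 25.804796189364424 ((567.4884643554688, 204.61251831054688), 44.12907791137695)
 hole ((354.1622314453125, 217.72811889648438), (21.72379493713379, 29.735153198242188), 107.62847137451172)
  outer on z26 ((571.7839965820312, 206.4836883544922), (86.68038177490234, 96.83396911621094), 90.45204162597656)
  hole on z26 ((573.2963256835938, 206.5233612060547), (62.1604118347168, 69.81509399414062), 0.7669270038604736)
plate scene [ 318  192  106   92 2321] ((592.2310180664062, 252.74729919433594), (222.44314575195312, 131.2881622314453), 62.270599365234375) 8.177987085092582
box ((628.2742919921875, 322.1207275390625), (50.443790435791016, 112.43482971191406), 62.782779693603516) 64.95310330621874
white side [313 110  20  39 546]
amber side [244 129  18  40 597]
green side [302 195  24  43 764]
yellow side [27
[... 589 characters left out ...]
274  113  110 4370] ((579.0045776367188, 227.77938842773438), (166.444580078125, 128.35076904296875), 62.671913146972656) 8.739002118020153
box ((628.9263916015625, 322.091796875), (50.9049186706543, 109.88764190673828), 62.7431755065918) 65.7329052447082
green [447.6 -31.8] diam 43.85701575855865 44.050363173562374
yellow [491.4  60.3] diam 43.70787880623225 44.365745051706114
white [ 477.6 -330.9] diam 44.13790303764284 43.7602151281824
amber [ 634.8 -197.9] diam 44.08751054473495 44.0592432361857
green cap tri (array([446.70130622, -31.14166795, 103.04684778]), np.float64(0.17488513581718992))
ring rim tri (array([568.25705434, 206.56365538,  19.11577708]), np.float64(0.5024043867407522))
```

```bash
python3 - <<'E'
from h import *
s=r.sense();R=Ro.from_euler('xyz',s['tcp_rot']).as_matrix();print(R.round(3),s['eef_pos'],s['clock'])
print('jaw az',np.degrees(np.arctan2(R[1,2],R[0,2])))
# base-radial rule: j6=0 when jaw perpendicular to radial?
print(np.degrees(np.arctan2(-582.7,224.5)))
E
```

```text
[[-0.     0.933  0.36 ]
 [ 0.001  0.36  -0.933]
 [-1.    -0.    -0.001]] [ 224.60421323 -582.86165142  230.72708201] 0.15
jaw az -68.92490015370659
-68.92955128303026
```

step_arm:
  rows:
    - [8,20,0,0,0,0.03,85]
    - [24,60,0,0,0,0.1,85]
    - [44,110,0,0,0,0.16,85]
    - [64,160,0,0,0,0.22,85]
    - [86,214,0,0,0,0.29,85]
    - [108,268,0,0,0,0.36,85]
    - [130,322,0,0,0,0.44,85]
    - [150,370,0,0,0,0.5,85]

```text
clock: 1.15
eef_pos: [374.4, -210.0, 230.7]
tcp_rot: [2.805, 1.57, 2.106]
contact_force: [1.4, -0.2, 0.0]
opening: 0.993
```

step_arm:
  rows:
    - [16,40,-5,0,0,0.05,85]
    - [36,86,-12,0,0,0.12,85]
    - [54,132,-20,0,0,0.2,85]
    - [68,164,-25,0,0,0.24,85]
    - [73,178,-26,0,0,0.25,85]
    - [73,178,-26,0,0,0.25,85]
    - [73,178,-26,0,0,0.25,85]
    - [73,178,-26,0,0,0.25,85]

```text
clock: 2.15
eef_pos: [447.1, -32.9, 204.9]
tcp_rot: [2.81, 1.57, 2.359]
contact_force: [0.1, 0.4, 0.9]
opening: 0.991
```

```bash
cat >> h.py <<'E'
def wray(s,uv):
    i=vision.camera_info('wrist');K=i['K'];T=np.array(i['tool_from_camera'])
    uv=np.atleast_2d(uv).astype(float); x=(uv[:,0]-K[0,2])/K[0,0]; y=(uv[:,1]-K[1,2])/K[1,1]; th=np.hypot(x,y); k=np.where(th>1e-9,np.sin(th)/np.maximum(th,1e-9),1)
    d=np.c_[x*k,y*k,np.cos(th)]
    R=Ro.from_euler('xyz',s['tcp_rot']).as_matrix()
    return R@T[:3,3]+s['eef_pos'], d@T[:3,:3].T@R.T
def onz(o,d,z): return o+d*((z-o[2])/d[:,2])[:,None]
E
python3 - <<'E'
from h import *
s=r.sense();R=Ro.from_euler('xyz',s['tcp_rot']).as_matrix()
print(s['eef_pos'],s['clock'],R.round(3),'jaw',np.degrees(np.arctan2(R[1,2],R[0,2])),s['qpos'].round(3))
p,d=save('wrist','w1.png')
h=cv2.cvtColor(p,cv2.COLOR_RGB2HSV);H,S,V=[h[...,i].astype(int) for i in range(3)]
for nm,m in dict(green=(H>45)&(H<90)&(S>120)&(V>40),cap=(H>100)&(H<130)&(S>150)&(V>60)).items():
    for c,st,mm in blobs(m,100):
        o,dd=wray(s,c); print(nm,c,st, onz(o,dd,110 if nm=='cap' else 26).round(1), d[mm][d[mm]>0].mean())
E
```

```text
[447.12934875 -32.91267185 204.8769796 ] 2.15 [[-0.001  0.436  0.9  ]
 [ 0.001  0.9   -0.436]
 [-1.     0.    -0.001]] jaw -25.835170976176936 [-7.700e-02  1.060e-01  2.023e+00  1.000e-03  1.014e+00  3.730e-01]
green [253.98289474 171.97368421] [233 157  43  39 760] [[446.6 -31.3  26. ]] 274.09238
cap [253.00472255  68.47697757] [237  53  33  32 847] [[489.7  59.  110. ]] 220.0586
cap [253.71319797 191.98604061] [238 177  32  31 788] [[446.5 -31.5 110. ]] 246.0202
cap [471.00749064 251.61797753] [463 241  17  22 267] [[ 632.4 -197.2  110. ]] 263.44818
```

View pics/w1.png

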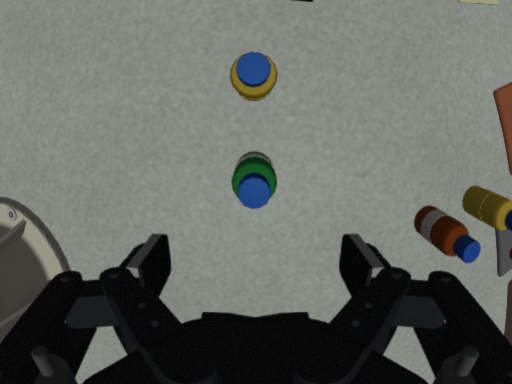

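step_arm:
  rows:
    - [0,1,-15,0,0,0,85]
    - [0,1,-45,0,0,0,85]
    - [0,1,-75,0,0,0,85]
    - [0,1,-105,0,0,0,85]
    - [0,1,-130,0,0,0,85]
    - [0,1,-148,0,0,0,85]
    - [0,1,-158,0,0,0,85]
    - [0,1,-161,0,0,0,85]

```text
clock: 3.2
eef_pos: [446.7, -31.9, 43.1]
tcp_rot: [-3.07, 1.569, 2.762]
contact_force: [-0.1, 0.2, 0.6]
opening: 0.994
```

step_arm:
  rows:
    - [0,0,0,0,0,0,85]
    - [0,0,0,0,0,0,60]
    - [0,0,0,0,0,0,50]
    - [0,0,0,0,0,0,44]
    - [0,0,0,0,0,0,38]
    - [0,0,0,0,0,0,38]
    - [0,0,0,0,0,0,38]
    - [0,0,0,0,0,0,38]
  force: 35

```text
clock: 4.2
eef_pos: [446.7, -31.9, 43.6]
tcp_rot: [3.14, 1.569, 2.689]
contact_force: [-1.7, 2.1, 6.7]
opening: 0.504
```

```bash
python3 - <<'E'
from h import *
s=r.sense();print({k:np.round(v,3) for k,v in s.items()})
save('side','s2.png');save('wrist','w2.png')
E
```

```text
{'clock': np.float64(4.2), 'qpos': array([-7.500e-02,  3.760e-01,  2.145e+00,  1.000e-03,  6.220e-01,
        3.750e-01]), 'qvel': array([ 0.001, -0.001, -0.   ,  0.   , -0.   ,  0.001]), 'joint_efforts': array([-3.5500e-01, -4.4416e+01, -1.9086e+01, -1.6400e-01, -6.9000e-01,
       -1.9000e-02]), 'eef_pos': array([446.665, -31.853,  43.557]), 'tcp_rot': array([3.14 , 1.569, 2.689]), 'contact_force': array([-1.695,  2.111,  6.713]), 'wrist_torque': array([ 0.144,  0.365, -0.038]), 'opening': np.float64(0.504)}
```

View pics/s2.png

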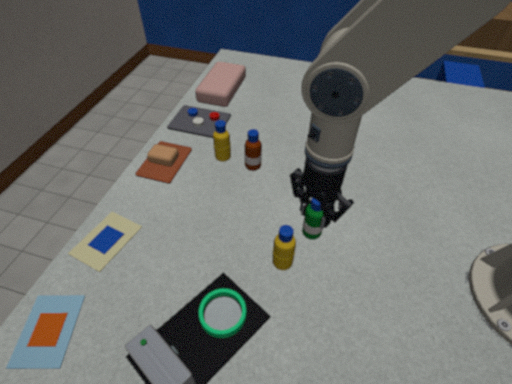

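View pics/w2.png

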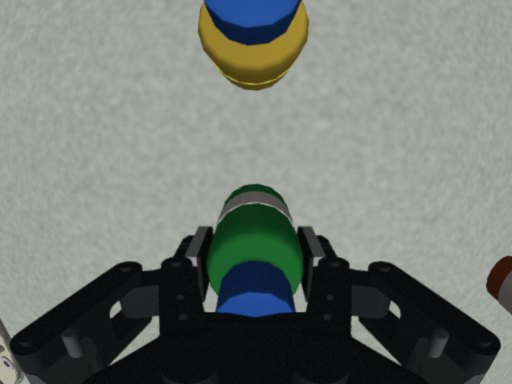

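step_arm:
  rows:
    - [0,0,5,0,0,0,38]
    - [0,0,15,0,0,0,38]
    - [0,0,35,0,0,0,38]
    - [0,0,60,0,0,0,38]
    - [0,0,90,0,0,0,38]
    - [0,0,120,0,0,0,38]
    - [0,0,138,0,0,0,38]
    - [0,0,145,0,0,0,38]

```text
clock: 5.3
eef_pos: [447.2, -31.9, 190.1]
tcp_rot: [1.325, 1.57, 0.874]
contact_force: [0.2, -0.7, -2.0]
opening: 0.505
```

```bash
python3 - <<'E'
from h import *
s=r.sense();print({k:np.round(v,3) for k,v in s.items() if k in('clock','eef_pos','contact_force','wrist_torque','opening')})
save('side','s3.png')
E
```

```text
{'clock': np.float64(5.3), 'eef_pos': array([447.205, -31.904, 190.061]), 'contact_force': array([ 0.189, -0.721, -2.044]), 'wrist_torque': array([-0.006,  0.004,  0.031]), 'opening': np.float64(0.505)}
```

View pics/s3.png

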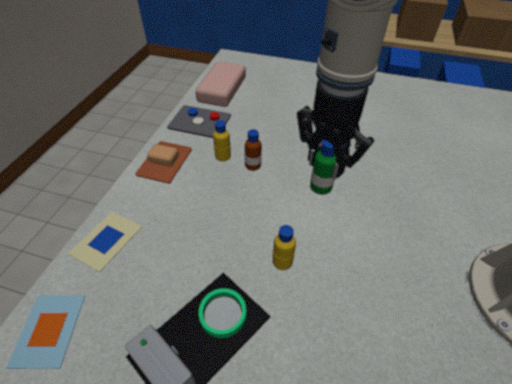

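step_arm:
  rows:
    - [4,8,0,0,0,0,38]
    - [13,26,0,0,0,0,38]
    - [27,54,0,0,0,0,38]
    - [43,85,0,0,0,0,38]
    - [59,116,0,0,0,0,38]
    - [75,147,0,0,0,0,38]
    - [89,175,0,0,0,0,38]
    - [98,193,0,0,0,0,38]

```text
clock: 6.35
eef_pos: [545.3, 162.7, 189.0]
tcp_rot: [-2.987, 1.57, 2.846]
contact_force: [0.5, -0.9, -1.9]
opening: 0.504
```

step_arm:
  rows:
    - [10,20,0,0,0,0,38]
    - [16,32,0,0,0,0,38]
    - [20,41,0,0,0,0,38]
    - [22,44,0,0,0,0,38]
    - [22,44,0,0,0,0,38]
    - [22,44,0,0,0,0,38]
    - [22,44,0,0,0,0,38]
    - [22,44,0,0,0,0,38]

```text
clock: 7.35
eef_pos: [567.2, 206.5, 189.1]
tcp_rot: [-3.051, 1.57, 2.781]
contact_force: [1.4, 0.4, -1.1]
opening: 0.506
```

```bash
python3 - <<'E'
from h import *
s=r.sense();print({k:np.round(v,3) for k,v in s.items() if k in('clock','eef_pos','contact_force','wrist_torque','opening')})
save('wrist','w4.png')
save('side','s4.png');save('scene','c4.png')
a=cv2.imread('pics/s4.png');b=cv2.imread('pics/c4.png')
cv2.imwrite('pics/m4.png',np.hstack([a[80:384,60:460],b[:304,160:560]]))
E
```

```text
{'clock': np.float64(7.35), 'eef_pos': array([567.25 , 206.466, 189.082]), 'contact_force': array([ 1.382,  0.408, -1.095]), 'wrist_torque': array([-0.02 ,  0.039,  0.01 ]), 'opening': np.float64(0.506)}
```

View pics/w4.png

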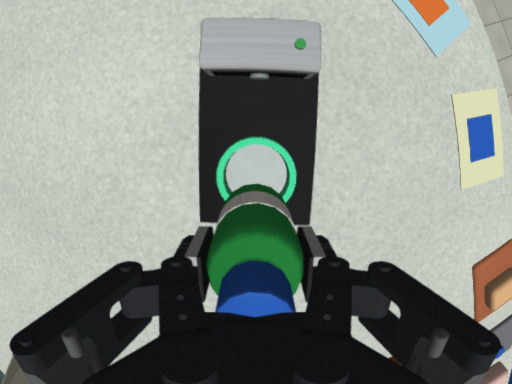

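View pics/m4.png

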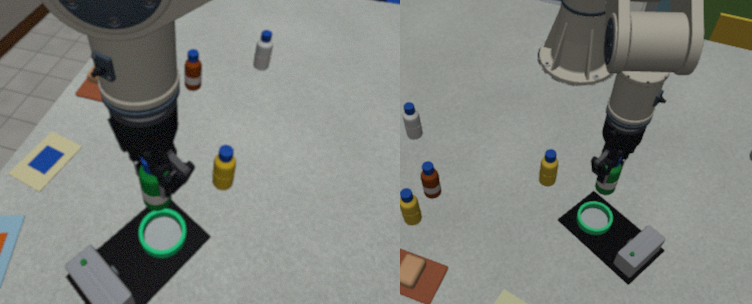

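```bash
python3 - <<'E'
from h import *
s=r.sense()
p=np.load('pics/w4.npz')['p'];h=cv2.cvtColor(p,cv2.COLOR_RGB2HSV);H,S,V=[h[...,i].astype(int) for i in range(3)]
m=(H>70)&(H<90)&(S>120)&(V>140);m[:120]=0
pts=np.array([])
for c,st,mm in blobs(m,300):
    hull=cv2.convexHull(np.argwhere(mm)[:,::-1].astype(np.int32))[:,0]
    hull=hull[hull[:,1]<195]; o,d=wray(s,hull); q=onz(o,d,26)[:,:2]
    A=np.c_[2*q,np.ones(len(q))]; x=np.linalg.lstsq(A,(q**2).sum(1),rcond=None)[0]
    print(st,'centre',x[:2].round(1),'diam',2*np.sqrt(x[2]+x[:2]@x[:2]))
# bottle in side/scene : points
for n,f in(('side','s4'),('scene','c4')):
    z=np.load(f'pics/{f}.npz');p,d=z['p'],z['d'];h=cv2.cvtColor(p,cv2.COLOR_RGB2HSV);H,S,V=[h[...,i].astype(int) for i in range(3)]
    K,R,o=cam(n)
    v,u=np.mgrid[:384,:512];P=(np.stack([u,v,np.ones_like(u)],-1)@np.linalg.inv(K).T*d[...,None])@R.T+o
    k=(H>55)&(H<70)&(S>120)&(d>0)&(np.hypot(P[...,0]-567,P[...,1]-206)<45)&(P[...,2]>90)
    q=P[k]; 
    for lo,hi in((140,165),(165,180),(180,200),(200,220)):
        b=q[(q[:,2]>lo)&(q[:,2]<hi)]; print(n,lo,len(b),b[:,:2].mean(0).round(1) if len(b) else '')
    print('z range',q[:,2].min(),q[:,2].max())
E
```

```text
[ 217  137   79   66 1110] centre [567.5 205.3] diam 84.18402990285884
side 140 71 [558.2 221.8]
side 165 2 [569.8 228.4]
side 180 24 [564.  226.7]
side 200 101 [567.  225.6]
z range 146.67138849806395 356.5918347184366
scene 140 65 [584.3 207.6]
scene 165 0 
scene 180 23 [582.3 217.8]
scene 200 64 [579.6 219. ]
z range 145.14641699529136 358.40856469878713
```

step_arm:
  rows:
    - [0,-1,-12,0,0,0,38]
    - [0,-1,-36,0,0,0,38]
    - [0,-1,-62,0,0,0,38]
    - [0,-1,-86,0,0,0,38]
    - [0,-1,-106,0,0,0,38]
    - [0,-1,-119,0,0,0,38]
    - [0,-1,-126,0,0,0,38]
    - [0,-1,-130,0,0,0,38]

```text
clock: 8.5
eef_pos: [567.4, 205.7, 58.9]
tcp_rot: [3.127, 1.57, 2.676]
contact_force: [-0.1, -0.0, -0.4]
opening: 0.503
```

step_arm:
  rows:
    - [0,0,0,0,0,0,38]
    - [0,0,-1,0,0,0,38]
    - [0,0,-2,0,0,0,38]
    - [0,0,-3,0,0,0,38]
    - [0,0,-4,0,0,0,38]
    - [0,0,-5,0,0,0,38]
    - [0,0,-5,0,0,0,38]
    - [0,0,-5,0,0,0,38]

```text
clock: 9.5
eef_pos: [567.4, 205.7, 53.9]
tcp_rot: [-3.139, 1.57, 2.694]
contact_force: [-0.6, -0.3, -2.0]
opening: 0.508
```

```bash
python3 - <<'E'
from h import *
s=r.sense();print({k:np.round(v,3) for k,v in s.items() if k in('clock','eef_pos','contact_force','wrist_torque','opening')})
save('wrist','w5.png')
save('side','s5.png')
a=cv2.imread('pics/s5.png')
cv2.imwrite('pics/m5.png',cv2.resize(a[200:384,120:340],None,fx=3,fy=3))
E
```

```text
{'clock': np.float64(9.5), 'eef_pos': array([567.425, 205.66 ,  53.863]), 'contact_force': array([-0.645, -0.25 , -2.001]), 'wrist_torque': array([ 0.002, -0.071,  0.022]), 'opening': np.float64(0.508)}
```

View pics/w5.png

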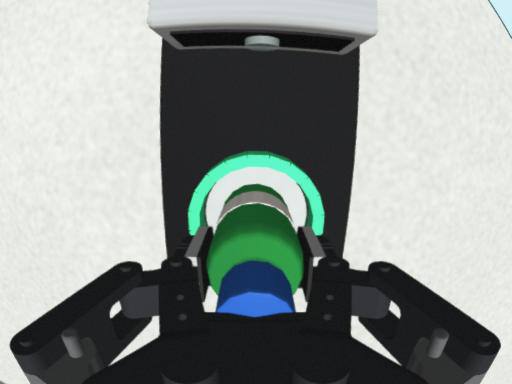

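View pics/m5.png

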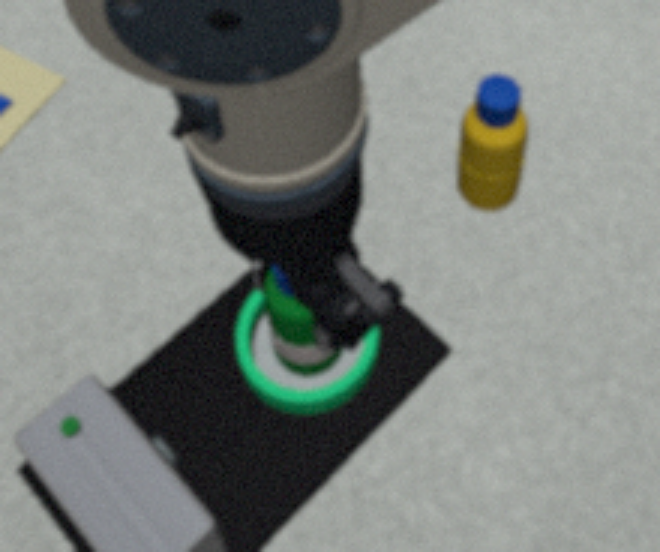

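Bottle is inside the ring, centred (wrist: ring centre col ≈256, bottle col ≈256), not yet touching. Lowering in small steps until contact.

step_arm:
  rows:
    - [0,0,-0.4,0,0,0,38]
    - [0,0,-0.8,0,0,0,38]
    - [0,0,-1.2,0,0,0,38]
    - [0,0,-1.6,0,0,0,38]
    - [0,0,-2,0,0,0,38]
    - [0,0,-2.4,0,0,0,38]
    - [0,0,-2.4,0,0,0,38]
    - [0,0,-2.4,0,0,0,38]

```text
clock: 10.6
eef_pos: [567.5, 205.7, 51.6]
tcp_rot: [2.977, 1.57, 2.527]
contact_force: [-0.6, 0.6, 1.4]
opening: 0.503
```

step_arm:
  rows:
    - [0,0,-0.2,0,0,0,38]
    - [0,0,-0.4,0,0,0,38]
    - [0,0,-0.6,0,0,0,38]
    - [0,0,-0.6,0,0,0,38]
    - [0,0,-0.6,0,0,0,38]
    - [0,0,-0.6,0,0,0,38]
    - [0,0,-0.6,0,0,0,38]
    - [0,0,-0.6,0,0,0,38]

```text
clock: 11.6
eef_pos: [567.5, 205.8, 51.6]
tcp_rot: [2.786, 1.57, 2.335]
contact_force: [-2.8, -0.4, 8.5]
opening: 0.507
```

step_arm:
  rows:
    - [0,0,0.3,0,0,0,44]
    - [0,0,0.3,0,0,0,46]
    - [0,0,0.3,0,0,0,50]
    - [0,0,0.3,0,0,0,56]
    - [0,0,0.3,0,0,0,65]
    - [0,0,0.3,0,0,0,75]
    - [0,0,0.3,0,0,0,85]
    - [0,0,0.3,0,0,0,85]
  force: 20

```text
clock: 12.6
eef_pos: [567.5, 205.8, 51.9]
tcp_rot: [2.722, 1.57, 2.271]
contact_force: [0.6, 0.9, -0.2]
opening: 0.993
```

```bash
python3 - <<'E'
from h import *
s=r.sense();print({k:np.round(v,3) for k,v in s.items() if k in('clock','eef_pos','contact_force','wrist_torque','opening')})
save('wrist','w6.png')
E
```

```text
{'clock': np.float64(12.6), 'eef_pos': array([567.544, 205.771,  51.942]), 'contact_force': array([ 0.575,  0.897, -0.243]), 'wrist_torque': array([-0.046,  0.012, -0.037]), 'opening': np.float64(0.993)}
```

View pics/w6.png

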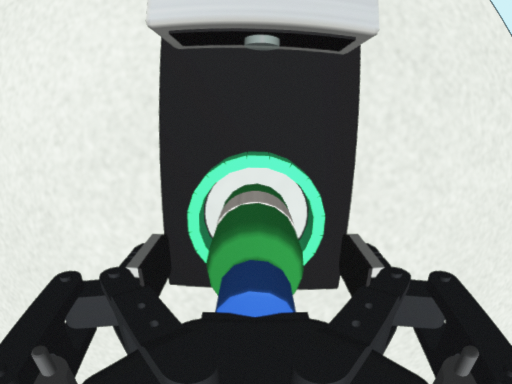

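The fingers are clear, and the bottle is upright and centred in the ring (band at about (256,205)). Going straight up.

step_arm:
  rows:
    - [0,0,8,0,0,0,85]
    - [0,0,25,0,0,0,85]
    - [0,0,50,0,0,0,85]
    - [0,0,80,0,0,0,85]
    - [0,0,110,0,0,0,85]
    - [0,0,135,0,0,0,85]
    - [0,0,148,0,0,0,85]
    - [0,0,150,0,0,0,85]

```text
clock: 13.65
eef_pos: [567.9, 205.9, 203.2]
tcp_rot: [1.238, 1.569, 0.788]
contact_force: [0.1, -0.6, -0.4]
opening: 0.993
```

step_arm:
  rows:
    - [-10,-20,5,0,0,0,85]
    - [-30,-50,15,0,0,0,85]
    - [-55,-90,25,0,0,0,85]
    - [-75,-125,35,0,0,0,85]
    - [-90,-145,40,0,0,0,85]
    - [-95,-155,40,0,0,0,85]
    - [-95,-155,40,0,0,0,85]
    - [-95,-155,40,0,0,0,85]

```text
clock: 14.65
eef_pos: [473.4, 51.5, 242.8]
tcp_rot: [1.44, 1.569, 0.99]
contact_force: [0.5, 0.8, 0.5]
opening: 0.994
```

```bash
python3 - <<'E'
from h import *
s=r.sense();print({k:np.round(v,3) for k,v in s.items() if k in('clock','eef_pos','contact_force','opening')})
cp={}
for n,f in(('side','s7'),('scene','c7')):
    p,d=save(n,f+'.png')
    h=cv2.cvtColor(p,cv2.COLOR_RGB2HSV);H,S,V=[h[...,i].astype(int) for i in range(3)]
    for c,st,mm in blobs((H>100)&(H<130)&(S>150)&(V>60)):
        o,dd=rays(n,c); q=onz(o,dd,104)[0]
        if 400<q[0]<760 and -360<q[1]<300: print(n,'cap',c.round(1),q.round(0))
        o,dd=rays(n,c); q=onz(o,dd,112)[0]
        if np.hypot(q[0]-567,q[1]-206)<40: cp[n]=c
print(cp, tri(rays('scene',cp['scene']),rays('side',cp['side'])) if len(cp)==2 else '')
a=cv2.imread('pics/s7.png');b=cv2.imread('pics/c7.png')
cv2.imwrite('pics/m7.png',np.hstack([a[80:384,60:460],b[60:364,112:512]]))
E
```

```text
{'clock': np.float64(14.65), 'eef_pos': array([473.36 ,  51.483, 242.815]), 'contact_force': array([0.499, 0.774, 0.457]), 'opening': np.float64(0.994)}
side cap [219.9 125.6] [ 722. -206.  104.]
side cap [252.7 135.1] [ 633. -195.  104.]
side cap [285.6 232.8] [491.  62. 104.]
side cap [219.  288.1] [570. 202. 104.]
scene cap [168.5 107.4] [ 478. -330.  104.]
scene cap [310.3 155. ] [492.  62. 104.]
scene cap [187.1 167.1] [ 635. -197.  104.]
scene cap [165.7 194.1] [ 723. -207.  104.]
scene cap [361.3 196. ] [563. 207. 104.]
{'side': array([218.99295775, 288.14084507]), 'scene': array([361.2991453, 196.       ])} (array([567.83665206, 206.44828374, 111.92086407]), np.float64(1.505131500556849))
```

View pics/m7.png

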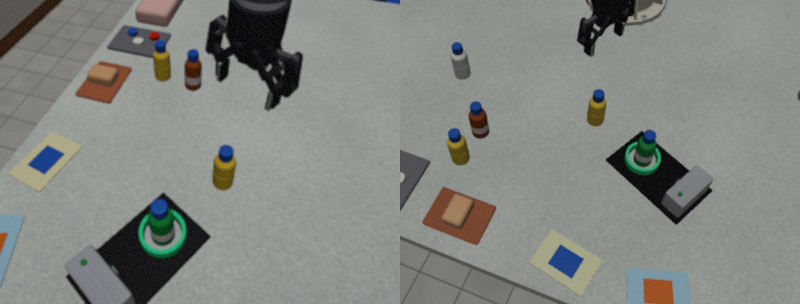

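```bash
python3 -c "
from rig import order
print(order.sign_off())"
```

```text
the job is handed in; nothing more can be done
None
```

The green bottle is standing upright on the floor of the lit green ring, and I handed the job in at about 15 s of the 37 s allowed. I gripped it round the body and lowered it in 0.2–0.4 mm steps until the contact force reached about 8.5 N. I then opened the fingers and moved the arm clear.

- **Position:** the cap triangulates to (568, 206) mm, against a ring centre of about (567.5, 205.5) mm.
- **Height:** the cap came out 9 mm higher than when it stood on the table, against the 8 mm expected. The two views of it missed each other by 1.5 mm.
- **Other bottles:** the amber, white and two yellow bottles are within 1 pixel of their first positions. In the last check the white bottle was seen only in the scene view, because the arm hid it from the side camera.
- **Robot:** at the end the gripper was open and the force reading was within sensor noise. No check failed.

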